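Seat the wing key in the sloping clamp head

TASK

Take the red wing key out of its wooden rest and fit it into the recessed square-drive screw in the sloping face of the blue clamp head. The angle of the screw's square cannot be seen from outside, so press only lightly and turn the key until it drops in; leave it fully home, its flange flush on the face, without shoving the other things on the bench about.

Things in the scene. Friction and masses are not known exactly. Their poses are not given: they have to be found in the camera images.
- wing_key: Loose wing key, 96 mm long, 0.2 kg, upright in its rest at the start. Origin: on its long axis at the underside of the steel flange (40 mm across, 6 mm thick); z runs up the axis to the grip. Below the flange a steel square drive 16 x 16 mm, 38 mm long, faces square to x and y. Round stem 18 mm across from z = 6 to 26 mm.
- key_grip (a point): Middle of the key's red grip block, on the key's axis 42 mm above the key's origin, axes as the key's. The block is 46 mm along x, 20 mm thick along y (grasp across this thickness) and 32 mm along z, to the key's top end.
- key_rest: Fixed wooden rest, standing upright: foot 76 x 76 x 6 mm, on it a block 58 x 58 mm, top 46 mm above the bench. Origin: centre of its underside. A square through-hole 18 x 18 mm down the block's middle holds the key's drive with the flange on the block's top: lift the key straight up 40 mm to free it.
- clamp_face: Round tilted drum (80 mm across, 48 mm thick, bare metal face) of the fixed blue clamp head. Origin: centre of its flat face, 94 mm above the bench; z points straight out of the face, 25 degrees from vertical, leaning to the robot's side; y is level. In the middle is a round bore 24 mm across, 20 mm deep, with a 45 degree countersink 32 mm across at its mouth.
- screw_mouth (a point): Centre of the bore's bottom, 20 mm below the face's centre. Here sits the stiff screw head with a square socket 18.6 x 18.6 mm, 20 mm deep, at an unreported angle (repeats every 90 degrees). At a wrong angle the key stops with its flange 18 mm above the face; within about 8 degrees it drops in till the flange lies on the face (the two origins meet). The screw itself turns above 0.3 N m.
- clamp_base: Blue base of the clamp head, fixed to the bench: plate 124 x 124 x 10 mm and two cheeks at y = +-47 mm, 88 mm high, that carry the drum. Origin: centre of its underside; its x axis points away from the robot (within 0.3 rad), the face leans to its -x.
- drv_yel: Yellow-handled screwdriver lying on the bench, 193 x 29 mm. Bystander. Origin: under its middle.
- wax_tin: Round yellow tin, 66 mm across, 26 mm high. Bystander. Origin: centre of its underside.
- box_nails: Small orange carton, 45 x 70 x 36 mm. Bystander. Origin: centre of its underside.
- tape_elec: Black roll of tape lying flat, 58 mm across, 19 mm high. Bystander. Origin: centre of its underside.
Not all that is in view belongs to the job. Of the things like the wing_key, leave any that is purple or turquoise; of the rest the smaller one is meant.

How it is judged:
By the outcome, as a careful person would: the job done as asked, in the order asked, and still so for the second after the job is handed in, with the robot touching nothing.
It also fails if it takes over 61 s, if anything falls off the work surface, if the arm or the gripper's body presses on something with over 40 N, if the wrist force passes 120 N, or if a joint passes its speed limit or range.

ROBOT

A 6-joint arm with a two-finger parallel gripper is mounted at the origin on a cart in front of the work surface, level with it; the furniture and walls round the work are solid. World frame = base frame: x ahead of the robot, y to its left, z up, the work surface at z = 0. Lengths are in m, angles in rad, forces in N, time in s.
With the tool pointing down it reaches from about 0.3 to 0.875 m from the base axis. Payload 6.4 kg.
Tool frame: the origin (TCP) lies at the very end of the fingers, on their centre line; the grasp point (between the pads) lies 19 mm behind it; z points along the fingers, y is the line along which they close (so a half turn about z gives the same grasp; the last joint's range is limited). The gripper opens to 88 mm and grips with 3 to 60 N. Pads are 18 mm wide; open, the fingers measure 123 mm over their backs; the gripper's body (75 mm by 187 mm) begins 45 mm behind the grasp point.
Start: joints at [0.966, 0.181, 1.607, -0, 1.354, -0.206], TCP at [0.223, 0.53, 0.239] pointing down, gripper open.
Joint ranges: [-2.99, 2.99], [-0.89, 2.07], [0.3, 2.58], [-1.14, 4.28], [0, 2.63], [-3.12, 3.12]. Speed limits (rad/s): [2.57, 2.57, 3.01, 3.14, 3.14, 3.14].

INTERFACE

Orientations are given as a 3x3 rotation matrix whose columns are the frame's x, y, z axes.
In Python, from cell import ctrl, read_camera, camera_params, nets gives the robot as it stands.
- The arm moves only by the tool arm_command, never from a script. Its arguments are lists of equal length, an entry for each row: "claw": the closure in counts, from 0 (fully open) to 255 (shut); "dp": the shift along the tool's x, y, z in mm, a list of three; "twist": the turn, a rotation vector about the tool's x, y, z in rad, a list of three. A call has 1 to 20 rows; each row is the pose to reach, as a shift and turn from the pose commanded when the call began, along the tool's axes at that moment; what a row does not reach only later rows make up. A row lasts 1/10 s, in which the tool goes at most 50 mm and 8.59 degrees, less where a joint would pass 70% of its speed; a pose out of reach is approached as far as the arm can. A call with a gripper value outside its range is refused whole. The fingers move at their own pace and stop on an object; "squeeze" is the grip in N (left out, the last holds). Time passes only in rows, so rows that repeat a pose let the fingers close. It gives the time, the measured TCP pose, the force, the opening and the grip force at its end, in the units of the state.
- ctrl.get_obs(): the state, without advancing time (a new reading comes with each control period).
- read_camera(name): name is "side" or "top" or "wrist"; returns (picture, depth): 384x512x3 uint8, blue, green, red; 384x512 float32, m along the optical axis (not along the pixel's ray), 0 where there is no reading.
- camera_params(name): a dict with "camera_matrix" (3x3 intrinsics, pixels), "world_from_camera" (4x4, takes a point from camera to world coordinates). Camera axes: x right, y down, z forward; pixel columns grow to the right and rows downward; lengths in m; the calibration is good to about 2 mm. A picture is of the moment at which its call begins: read the wrist's pose just before it. camera_params takes no time and is no camera call; for the wrist camera it gives the pose at the moment of the call.
- ctrl.finish_job(): hands the job in; it is judged then, once.
Trained networks look in the newest picture that a camera, given by its name, has taken for a name from the list of things; names that differ only in an ending like _2 or _b are one class to them, and where a whole thing is asked for, a point or a joint stands for the part that bears it (a point fixed in the world has none). Each returns a list of dicts, best first, with "score" (0 to 1); they miss things now and then, are a little off and sometimes report something else, mostly with a low value. They report only what shows in the picture. A call takes as long as a camera call. They do not tell look-alikes from the thing itself.
- nets.recognise(camera, query): "point" ([x, y, z] in m, in world coordinates, good to about 4 mm: the middle of the surface that is visible of it).
- nets.outline_of(camera, query): "mask" (384x512 bool, what is visible of it).
- nets.landmark_of(camera, query): "point" ([x, y, z] in m, in world coordinates, good to about 4 mm: a listed point, or the origin of a listed thing).
The state is a dict: "t": time; "q": joint angles; "qd": joint speeds; "effort": joint torques, N m; "tcp_pos": TCP position; "tool_rot": TCP orientation; "wrist_force": force on the tool from outside, world axes, zero at the start; "torque": the same for the moment, N m; "opening": finger opening in m; "finger_force": force on a finger pad.
Only numpy, scipy, OpenCV 4.12 (cv2) and the standard library are available. Lean on these libraries where they do the work, as an engineer would, in place of code of your own. Each camera call takes 0.05 s, during which the arm holds its last target. There are 200 camera calls.

## Working session

There is one attempt and no reset: what is moved stays moved. The work goes in short steps, Python scripts to look and compute and a tool call to move; the robot and the scene stay as the last step left them, time stands still between calls to the robot, and variables do not carry over. Pictures are saved under pics/ and viewed, at most 10 in all, crops included, and the job is handed in when it is done.

Besides the shell and the picture viewer there is one more tool, called as name(argument=value, ...) on one line, values as JSON. arm_command: Moves the arm, as the interface text tells. Its arguments: {"type":"object","properties":{"claw":{"type":"array"},"dp":{"type":"array"},"twist":{"type":"array"},"squeeze":{"type":"number"}},"required":["claw","dp","twist"]}

```bash
mkdir -p pics; ls; python3 - <<'E'
from cell import ctrl, read_camera, camera_params, nets
import cv2,numpy as np
a,_=read_camera("top"); b,_=read_camera("side")
cv2.imwrite("pics/a.png",np.vstack([a,b])[:, :] if 0 else cv2.resize(np.hstack([a,b]),(800,300)))
cv2.imwrite("pics/top.png",a)
for c in("top","side"):
  for n in("wing_key","key_grip","key_rest","clamp_face","screw_mouth","clamp_base","drv_yel","wax_tin","box_nails","tape_elec"):
    print(c,n,[(round(d["score"],2),np.round(d["point"],3).tolist()) for d in nets.landmark_of(c,n)][:4])
print(ctrl.get_obs())
E
```

```text
pics
top wing_key [(0.9, [0.353, 0.002, 0.052]), (0.84, [0.533, -0.024, 0.045]), (0.72, [0.609, 0.189, 0.074]), (0.68, [0.601, -0.124, 0.051])]
top key_grip [(0.94, [0.353, 0.007, 0.11]), (0.8, [0.534, -0.021, 0.086]), (0.77, [0.64, 0.004, 0.079]), (0.74, [0.603, -0.126, 0.106])]
top key_rest [(0.63, [0.533, -0.021, 0.002])]
top clamp_face [(0.93, [0.601, 0.191, 0.092]), (0.64, [0.43, 0.077, -0.001])]
top screw_mouth [(0.83, [0.61, 0.191, 0.072])]
top clamp_base [(0.89, [0.613, 0.197, -0.004]), (0.6, [0.602, 0.195, 0.09])]
top drv_yel [(0.82, [0.427, 0.077, -0.001])]
top wax_tin [(0.67, [0.721, -0.1, -0.001])]
top box_nails [(0.98, [0.452, 0.332, 0.004])]
top tape_elec [(0.68, [0.42, -0.122, 0.001])]
side wing_key [(0.85, [0.641, 0.003, 0.037]), (0.77, [0.604, -0.12, 0.053]), (0.67, [0.347, 0.003, 0.052]), (0.61, [0.532, -0.021, 0.046])]
side key_grip [(0.9, [0.644, 0.003, 0.078]), (0.78, [0.347, 0.012, 0.109]), (0.71, [0.537, -0.017, 0.088]), (0.58, [0.605, -0.126, 0.111])]
side key_rest [(0.83, [0.539, -0.017, -0.002])]
side clamp_face [(0.93, [0.605, 0.193, 0.095])]
side screw_mou
[... 440 characters left out ...]
e+00, -2.06299012e-01]), 'qd': array([-7.55760371e-04,  3.23760725e-04,  5.52882312e-04, -4.73680983e-04,
       -1.23081122e-03,  1.72233799e-05]), 'effort': array([ 2.23009549e-03, -4.33819699e+01, -3.42189968e+01,  7.06129801e-02,
        3.05401138e-02,  2.48731476e-05]), 'tcp_pos': array([0.22327304, 0.52989259, 0.2386997 ]), 'tool_rot': array([[-9.21524858e-01,  3.88319375e-01, -4.75753054e-06],
       [ 3.88319375e-01,  9.21524858e-01, -6.80372686e-06],
       [ 1.74216369e-06, -8.11724471e-06, -1.00000000e+00]]), 'wrist_force': array([-0.13939799,  0.0284306 ,  0.61501488]), 'torque': array([-0.01585363, -0.00346865,  0.03334127]), 'finger_force': 0.0, 'opening': 0.08800313903996783}
```

View pics/a.png

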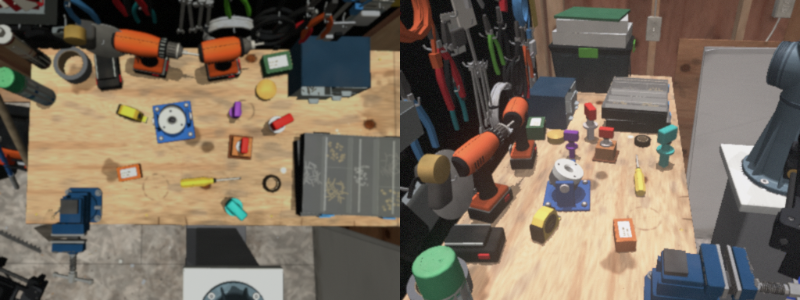

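View pics/top.png

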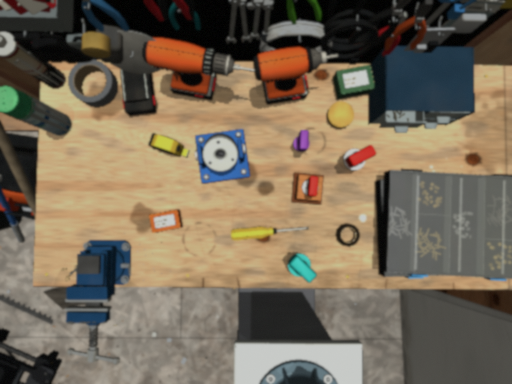

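Candidates (top picture): red key in the wooden rest (313,186), red key on a white stand (360,157), purple (302,140) and turquoise (301,266). The last two are ruled out by colour. Of the two red ones I expect the one in the wooden rest to be the smaller. I'll confirm this in a crop and measure the yaws.

```bash
cat > h.py <<'E'
from cell import ctrl, read_camera, camera_params, nets
import cv2,numpy as np
def cloud(cam):
    P=camera_params(cam); im,d=read_camera(cam); K=P["camera_matrix"];T=P["world_from_camera"]
    v,u=np.mgrid[:384,:512]
    p=np.stack([(u-K[0,2])/K[0,0]*d,(v-K[1,2])/K[1,1]*d,d],-1)@T[:3,:3].T+T[:3,3]
    p[d==0]=np.nan
    return im,p
def near(p,c,r): return np.hypot(p[...,0]-c[0],p[...,1]-c[1])<r
def red(im):
    h=cv2.cvtColor(im,cv2.COLOR_BGR2HSV); return ((h[...,0]<6)|(h[...,0]>172))&(h[...,1]>150)&(h[...,2]>60)
E
python3 - <<'E'
from h import *
for c in("top","side"):
    im,p=cloud(c)
    for k in((.535,-.02),(.603,-.124)):
        m=red(im)&near(p,k,.05); q=p[m]
        if len(q)<5: print(c,k,len(q)); continue
        zt=np.percentile(q[:,2],95); t=q[q[:,2]>zt-.006]
        r=cv2.minAreaRect((t[:,:2]*1000).astype(np.float32))
        print(c,k,len(q),"zmin/top",np.percentile(q[:,2],[3,97]).round(3),"top rect",r)
    m=near(p,(.603,.192),.036)&(p[...,2]>.07); q=p[m]
    d=np.hypot(q[:,0]-.603,q[:,1]-.192); q=q[d>.02]
    for _ in range(3):
        cc=q.mean(0); n=np.linalg.svd(q-cc)[2][2]; n*=np.sign(n[2]); q=q[abs((q-cc)@n)<.003]
    print(c,"face n",n.round(3),"tilt",np.degrees(np.arccos(n[2])),"yaw of -n",np.degrees(np.arctan2(-n[1],-n[0])),"c",cc.round(4),len(q))
    h=cv2.cvtColor(im,cv2.COLOR_BGR2HSV)
    m=(abs(h[...,0].astype(int)-110)<12)&(h[...,1]>120)&near(p,(.61,.195),.1)&(p[...,2]<.02)&(p[...,2]>.004)
    print(c,"base",cv2.minAreaRect((p[m][:,:2]*1000).astype(np.float32)),m.sum())
    if c=="top": cr=cv2.resize(im[115:215,185:400],None,fx=3,fy=3,interpolation=2)
    else:
        u=np.argwhere(red(im)&near(p,(.57,-.07),.12)); v0,u0=u.mean(0).astype(int); print(u0,v0)
        cr2=cv2.resize(im[max(0,v0-40):v0+60,max(0,u0-107):u0+108],(645,300),interpolation=2)
cv2.imwrite("pics/c.png",np.vstack([cr,cr2]))
E
```

```text
top (0.535, -0.02) 176 zmin/top [0.098 0.107] top rect ((533.802978515625, -18.52768325805664), (19.55965805053711, 44.366844177246094), 85.37662506103516)
top (0.603, -0.124) 281 zmin/top [0.123 0.131] top rect ((601.1826782226562, -123.20746612548828), (22.964834213256836, 58.748897552490234), 28.47873878479004)
top face n [-0.419 -0.064  0.906] tilt 25.06164205114617 yaw of -n 8.67410780000082 c [0.6039 0.1923 0.0949] 539
top base ((611.90478515625, 194.52920532226562), (119.17630767822266, 118.39779663085938), 8.90572738647461) 710
side (0.535, -0.02) 87 zmin/top [0.095 0.105] top rect ((532.9876708984375, -15.565503120422363), (18.88658905029297, 43.924312591552734), 89.62488555908203)
side (0.603, -0.124) 99 zmin/top [0.122 0.128] top rect ((602.077392578125, -119.51412200927734), (23.007144927978516, 57.65464401245117), 26.84716033935547)
side face n [-0.417 -0.068  0.906] tilt 25.01020623980323 yaw of -n 9.277661909638315 c [0.6038 0.1946 0.0939] 403
side base ((666.6185302734375, 196.80984497070312), (10.32164478302002, 63.55535888671875), 4.484817028045654) 22
253 150
```

View pics/c.png

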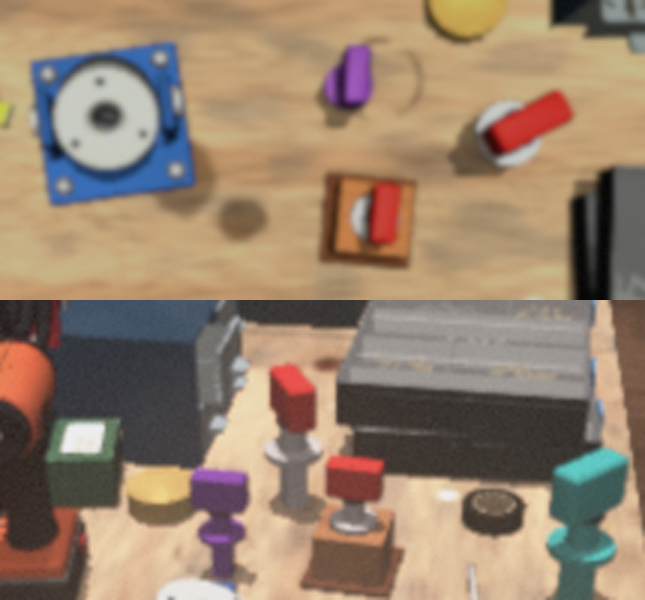

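The crop confirms the choice. The red key in the wooden rest (top 313,186) has a 44x20 mm grip, and the one on the white stand (360,157) has 58x23 mm. The smaller one in the rest is meant. I'll move above it.

```bash
cat >> h.py <<'E'
from scipy.spatial.transform import Rotation as Ro
def go(pos,R):
    o=ctrl.get_obs(); T=o["tool_rot"]
    print("dp",(T.T@(np.array(pos)-o["tcp_pos"])*1000).round(1).tolist(),"tw",Ro.from_matrix(T.T@R).as_rotvec().round(4).tolist())
def tool(z,ydir):
    z=np.array(z,float);z/=np.linalg.norm(z); y=np.array(ydir,float); y-=z*(y@z); y/=np.linalg.norm(y)
    return np.stack([np.cross(y,z),y,z],1)
E
python3 - <<'E'
from h import *
a=np.radians(85.4)
go([.534,-.018,.21],tool([0,0,-1],[np.cos(a),np.sin(a),0]))
E
```

```text
dp [-499.1, -384.2, 28.7] tw [-0.0, -0.0, -0.3186]
```

arm_command(claw=[0, 0, 0, 0, 0, 0, 0, 0, 0, 0, 0, 0, 0, 0, 0, 0, 0, 0], dp=[[-499, -384, 29], [-499, -384, 29], [-499, -384, 29], [-499, -384, 29], [-499, -384, 29], [-499, -384, 29], [-499, -384, 29], [-499, -384, 29], [-499, -384, 29], [-499, -384, 29], [-499, -384, 29], [-499, -384, 29], [-499, -384, 29], [-499, -384, 29], [-499, -384, 29], [-499, -384, 29], [-499, -384, 29], [-499, -384, 29]], twist=[[0, 0, -0.319], [0, 0, -0.319], [0, 0, -0.319], [0, 0, -0.319], [0, 0, -0.319], [0, 0, -0.319], [0, 0, -0.319], [0, 0, -0.319], [0, 0, -0.319], [0, 0, -0.319], [0, 0, -0.319], [0, 0, -0.319], [0, 0, -0.319], [0, 0, -0.319], [0, 0, -0.319], [0, 0, -0.319], [0, 0, -0.319], [0, 0, -0.319]], squeeze=30)

```text
t: 3.0
tcp_pos: [0.5337, -0.0166, 0.21]
tool_rot: [[-0.997, 0.078, 0.0], [0.078, 0.997, -0.0], [-0.0, 0.0, -1.0]]
wrist_force: [-0.5, -0.5, 0.3]
opening: 0.0883
finger_force: 0.0
```

```bash
python3 - <<'E'
from h import *
o=ctrl.get_obs(); print(o["t"],o["tcp_pos"])
im,p=cloud("wrist"); cv2.imwrite("pics/w1.png",im)
m=red(im)&near(p,(.534,-.018),.04); q=p[m]; zt=np.percentile(q[:,2],95); t=q[q[:,2]>zt-.005]
print(len(q),np.percentile(q[:,2],[3,50,97]),cv2.minAreaRect((t[:,:2]*1000).astype(np.float32)))
a=np.radians(85.4)
go([.534,-.018,.073],tool([0,0,-1],[np.cos(a),np.sin(a),0]))
E
```

```text
3.0 [ 0.53371848 -0.01657099  0.20995771]
889 [0.08674643 0.10374576 0.10521384] ((529.5628662109375, -24.577268600463867), (29.421890258789062, 48.877532958984375), 85.88253784179688)
dp [-0.3, -1.3, 137.0] tw [0.0, 0.0004, 0.002]
```

View pics/w1.png

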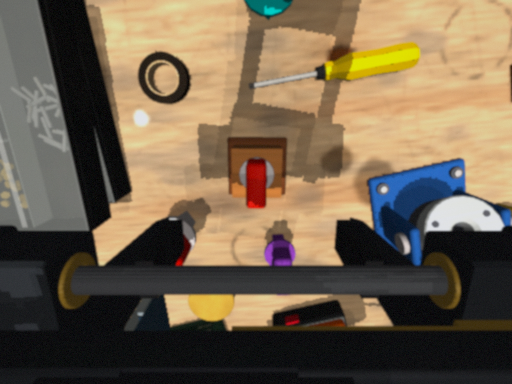

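The wrist view shows the key in its rest at about (256,182), upright and with nothing between the fingers' paths. I'll use a trimmed estimate.

```bash
python3 - <<'E'
from h import *
im,p=cloud("wrist")
m=red(im)&near(p,(.534,-.018),.04)&(p[...,2]>.1)
m=cv2.morphologyEx(m.astype(np.uint8),cv2.MORPH_OPEN,np.ones((3,3)))>0
q=p[m]; print(len(q),q.min(0),q.max(0),np.median(q,0),cv2.minAreaRect((q[:,:2]*1000).astype(np.float32)))
v,u=np.nonzero(m); print(u.min(),u.max(),v.min(),v.max())
o=ctrl.get_obs(); print(o["t"],o["tcp_pos"])
E
```

```text
816 [ 0.51084748 -0.02924685  0.10001587] [ 0.554665   -0.00875901  0.10595191] [ 0.53132627 -0.018883    0.10379242] ((532.8075561523438, -18.88336944580078), (17.35969352722168, 43.602787017822266), 84.87944793701172)
247 265 163 207
3.1 [ 0.53383301 -0.01689134  0.2099526 ]
```

arm_command(claw=[0, 0, 0, 0, 0, 0, 0, 255, 255, 255, 255, 255, 255, 255, 255], dp=[[1, -1, 30], [1, -1, 60], [1, -1, 90], [1, -1, 115], [1, -1, 137], [1, -1, 137], [1, -1, 137], [1, -1, 137], [1, -1, 137], [1, -1, 137], [1, -1, 137], [1, -1, 137], [1, -1, 137], [1, -1, 137], [1, -1, 137]], twist=[[0, 0, 0], [0, 0, 0], [0, 0, 0], [0, 0, 0], [0, 0, 0], [0, 0, 0], [0, 0, 0], [0, 0, 0], [0, 0, 0], [0, 0, 0], [0, 0, 0], [0, 0, 0], [0, 0, 0], [0, 0, 0], [0, 0, 0]], squeeze=30)

```text
t: 4.6
tcp_pos: [0.5329, -0.0187, 0.0727]
tool_rot: [[-0.997, 0.08, -0.0], [0.08, 0.997, 0.0], [0.0, 0.0, -1.0]]
wrist_force: [0.2, 0.6, -0.1]
opening: 0.0266
finger_force: 0.0
```

arm_command(claw=[255, 255, 255, 255, 255], dp=[[0, 0, 0], [0, 0, 0], [0, 0, 0], [0, 0, 0], [0, 0, 0]], twist=[[0, 0, 0], [0, 0, 0], [0, 0, 0], [0, 0, 0], [0, 0, 0]])

```text
t: 5.1
tcp_pos: [0.5329, -0.0187, 0.0727]
tool_rot: [[-0.997, 0.08, 0.0], [0.08, 0.997, -0.0], [-0.0, -0.0, -1.0]]
wrist_force: [0.7, -1.8, -1.0]
opening: 0.0199
finger_force: 30.0
```

arm_command(claw=[255, 255, 255, 255, 255, 255, 255], dp=[[0, 0, -10], [0, 0, -25], [0, 0, -45], [0, 0, -75], [0, 0, -110], [0, 0, -140], [0, 0, -140]], twist=[[0, 0, 0], [0, 0, 0], [0, 0, 0], [0, 0, 0], [0, 0, 0], [0, 0, 0], [0, 0, 0]])

```text
t: 5.8
tcp_pos: [0.5354, -0.019, 0.2178]
tool_rot: [[-0.997, 0.079, 0.008], [0.079, 0.997, -0.002], [-0.008, -0.001, -1.0]]
wrist_force: [0.9, -1.2, -3.1]
opening: 0.0197
finger_force: 30.0
```

```bash
python3 - <<'E'
from h import *
n=np.array([-.418,-.066,.906]); n/=np.linalg.norm(n)
o=ctrl.get_obs(); T=o["tool_rot"]; print(o["t"],o["q"].round(3),o["wrist_force"],o["opening"])
# minimal rotation of tool taking tool z to -n
f=np.array([.604,.193,.0945]); z=-n
ax=np.cross(T[:,2],z); s=np.linalg.norm(ax); R=Ro.from_rotvec(ax/s*np.arcsin(s)).as_matrix()@T
for h in (.0267+.038+.04,):
    go(f+n*h,R)
E
```

```text
5.8 [-0.257  0.108  1.734  0.     1.292 -1.749] [ 0.87177009 -1.17349537 -3.06464848] 0.019705186363069276
dp [-8.2, 206.4, 28.3] tw [-0.1032, -0.4165, -0.0]
```

arm_command(claw=[255, 255, 255, 255, 255, 255, 255, 255], dp=[[-4, 50, 0], [-8, 100, 0], [-8, 150, 0], [-8, 206, 0], [-8, 206, 0], [-8, 206, 0], [-8, 206, 0], [-8, 206, 0]], twist=[[0, 0, 0], [-0.034, -0.139, 0], [-0.07, -0.278, 0], [-0.103, -0.4165, 0], [-0.103, -0.4165, 0], [-0.103, -0.4165, 0], [-0.103, -0.4165, 0], [-0.103, -0.4165, 0]])

```text
t: 6.6
tcp_pos: [0.5581, 0.1847, 0.2127]
tool_rot: [[-0.91, 0.06, 0.41], [0.095, 0.993, 0.066], [-0.403, 0.099, -0.91]]
wrist_force: [-0.6, 0.2, -2.8]
opening: 0.0199
finger_force: 30.0
```

```bash
python3 - <<'E'
from h import *
o=ctrl.get_obs(); print(o["t"],o["q"].round(3))
im,p=cloud("wrist"); cv2.imwrite("pics/w2.png",im); np.save("w2.npy",p)
E
```

```text
6.6 [ 0.106 -0.021  1.939  0.032  0.796 -1.401]
```

View pics/w2.png

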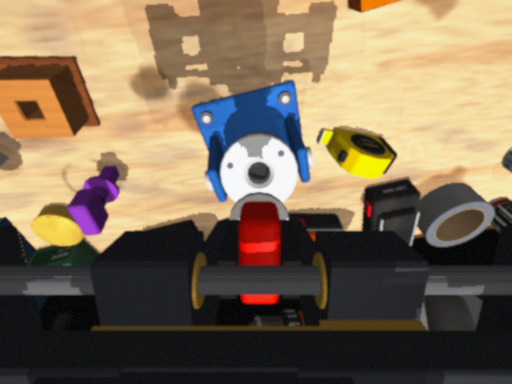

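The clamp face is fully visible around (259,172), with the bore dark at its centre. The key is held at (260,250). I'll measure the face centre and normal from this picture.

```bash
python3 - <<'E'
from h import *
o=ctrl.get_obs(); print(o["t"],o["tcp_pos"],"tool z",o["tool_rot"][:,2].round(4))
P=camera_params("wrist"); im,p=cloud("wrist"); K=P["camera_matrix"];T=P["world_from_camera"]
f=np.array([.604,.193,.0945])
d=np.linalg.norm(p-f,axis=2); m=(d<.042)&(d>.02)&(p[...,2]>.07); q=p[m]
for _ in range(4):
    c=q.mean(0); n=np.linalg.svd(q-c)[2][2]; n*=np.sign(n[2]); q=q[abs((q-c)@n)<.002]
print("n",n.round(4),"yaw",np.degrees(np.arctan2(-n[1],-n[0])),len(q))
v,u=np.mgrid[:384,:512]; r=np.stack([(u-K[0,2])/K[0,0],(v-K[1,2])/K[1,1],np.ones(u.shape)],-1)@T[:3,:3].T
s=((c-T[:3,3])@n)/(r@n); X=T[:3,3]+r*s[...,None]
ex=np.cross([0,1,0],n); ex/=np.linalg.norm(ex); ey=np.cross(n,ex)
ab=np.stack([(X-f)@ex,(X-f)@ey],-1)*1000
# dark bore
g=cv2.GaussianBlur(im,(3,3),0).max(2)
near_=np.hypot(ab[...,0],ab[...,1])
print("levels",np.percentile(g[near_<5],50),np.percentile(g[(near_>22)&(near_<30)],50))
for th in (60,90,120):
    b=((g<th)&(near_<20)).astype(np.uint8); k,l,st,ce=cv2.connectedComponentsWithStats(b)
    i=1+st[1:,4].argmax(); w=ab[l==i]; cc,R=cv2.minEnclosingCircle(w.astype(np.float32)); print(th,len(w),"mean",w.mean(0).round(2),"circ",np.round(cc,2),round(R,1))
# outer edge: plane inliers with depth
inl=(abs((p-c)@n)<.003)&(near_<48); w=ab[inl]
# outer edge via white -> per-angle max radius, circle LSQ
a=np.arctan2(w[:,1],w[:,0]); E=[]
for t in np.arange(-180,180,6):
    k=abs((np.degrees(a)-t+180)%360-180)<3
    if k.sum()>5: j=np.argmax(np.hypot(*w[k].T)); E.append(w[k][j])
E=np.array(E)
from scipy.optimize import least_squares
s_=least_squares(lambda x:np.hypot(E[:,0]-x[0],E[:,1]-x[1])-x[2],[0,0,40],loss="soft_l1"); print("outer",s_.x.round(2),np.abs(s_.fun).mean())
x0=f+ex*s_.x[0]/1000+ey*s_.x[1]/1000; x0-=n*((x0-c)@n); print("outer centre world",x0.round(4)," plane height at f",((c-f)@n*1000).round(2), "ex",ex.round(3),"ey",ey.round(3))
E
```

```text
6.65 [0.55817273 0.1845466  0.21274366] tool z [ 0.4101  0.0661 -0.9096]
n [-0.4108 -0.0666  0.9093] yaw 9.205536208650182 2481
levels 54.0 249.0
60 89 mean [0.41 1.12] circ [-2.71  1.02] 9.2
90 290 mean [-2.18  1.16] circ [-2.62  1.03] 10.2
120 346 mean [-1.93  1.32] circ [-1.86  1.22] 10.8
outer [-2.39  1.59 38.89] 4.31386185760533
outer centre world [0.602  0.1946 0.0932]  plane height at f -0.5 ex [ 0.911 -0.     0.412] ey [-0.027  0.998  0.061]
```

```bash
cat >> h.py <<'E'
N=np.array([-.4226*np.cos(np.radians(9.2)),-.4226*np.sin(np.radians(9.2)),.9063]); F=np.array([.6022,.1942,.0937])
def togo(h,R=None):
    T=ctrl.get_obs()["tool_rot"]; ax=np.cross(T[:,2],-N)
    go(F+N*(.0267+h),Ro.from_rotvec(ax).as_matrix()@T)
def rel():
    o=ctrl.get_obs(); T=o["tool_rot"]; d=T.T@(o["tcp_pos"]-F)*1000
    print("t",o["t"],"lat/height(flange mm)",d[:2].round(1),round(-d[2]-26.7,1),"F tool",(T.T@o["wrist_force"]).round(1),"M tool",(T.T@o["torque"]).round(2),"q6",o["q"][5].round(2),o["opening"].round(4))
E
python3 -c "
from h import *
rel(); togo(.043)"
```

```text
Traceback (most recent call last):
  File "h.py", line 25, in rel
    print("t",o["t"],"lat/height(flange mm)",d[:2].round(1),round(-d[2]-26.7,1),"F tool",(T.T@o["wrist_force"]).round(1),"M tool",(T.T@o["torque"]).round(2),"q6",o["q"][5].round(2),o["opening"].round(4))
                                                                                                                                                                                     ^^^^^^^^^^^^^^^^^^
AttributeError: 'float' object has no attribute 'round'
```

```bash
sed -i 's/o\["opening"\].round(4)/round(o["opening"],4)/' h.py
python3 -c "
from h import *
rel(); togo(.043)"
```

```text
t 6.7 lat/height(flange mm) [-8.9 -0.3] 100.3 F tool [ 0.3 -0.5  2. ] M tool [ 0.08  0.42 -0.05] q6 -1.4 0.0194
dp [9.4, 0.2, 57.3] tw [-0.0021, -0.0074, 0.0]
```

arm_command(claw=[255, 255, 255, 255, 255, 255], dp=[[9, 0, 15], [9, 0, 30], [9, 0, 45], [9, 0, 57], [9, 0, 57], [9, 0, 57]], twist=[[-0.002, -0.007, 0], [-0.002, -0.007, 0], [-0.002, -0.007, 0], [-0.002, -0.007, 0], [-0.002, -0.007, 0], [-0.002, -0.007, 0]])

```text
t: 7.3
tcp_pos: [0.5727, 0.1903, 0.1572]
tool_rot: [[-0.907, 0.058, 0.416], [0.095, 0.993, 0.068], [-0.41, 0.102, -0.907]]
wrist_force: [-0.6, -0.1, -3.0]
opening: 0.0196
finger_force: 30.0
```

```bash
python3 - <<'E'
from h import *
rel(); togo(.020)
a,_=read_camera("side"); P=camera_params("side"); x=np.linalg.inv(P["world_from_camera"])@np.append(F,1); x=P["camera_matrix"]@x[:3]; u,v=(x[:2]/x[2]).astype(int)
b,_=read_camera("wrist")
c1=cv2.resize(a[v-50:v+30,u-50:u+50],(480,384),interpolation=2)
cv2.imwrite("pics/s1.png",np.hstack([c1,cv2.resize(b[130:290,190:322],(316,384),interpolation=2)]))
E
```

```text
t 7.3 lat/height(flange mm) [0.4 0.8] 43.4 F tool [ 1.7 -0.5  2.4] M tool [0.06 0.38 0.04] q6 -1.4 0.0196
dp [-0.3, -0.8, 23.4] tw [0.0006, -0.0008, 0.0]
```

View pics/s1.png

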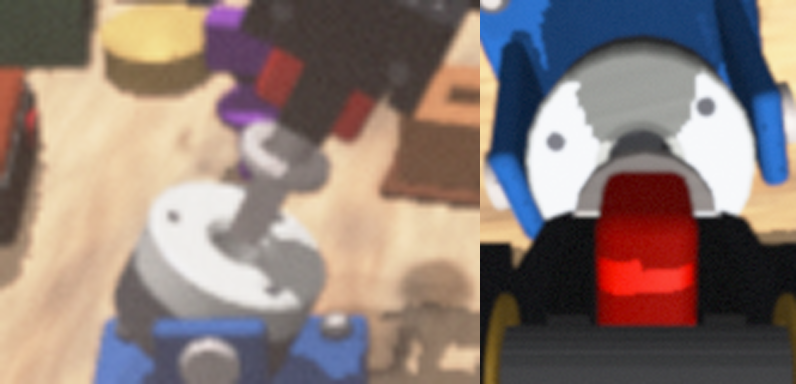

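The side crop shows the drive tip at the bore mouth, about (235,235), in line with the bore axis. I'll go in gently.

arm_command(claw=[255, 255, 255, 255, 255, 255, 255, 255], dp=[[0, -1, 3], [0, -1, 5], [0, -1, 7], [0, -1, 9], [0, -1, 11], [0, -1, 13], [0, -1, 13], [0, -1, 13]], twist=[[0, 0, 0], [0, 0, 0], [0, 0, 0], [0, 0, 0], [0, 0, 0], [0, 0, 0], [0, 0, 0], [0, 0, 0]])

```text
t: 8.2
tcp_pos: [0.5779, 0.1906, 0.1452]
tool_rot: [[-0.907, 0.057, 0.417], [0.094, 0.993, 0.069], [-0.41, 0.102, -0.906]]
wrist_force: [0.8, -0.5, -2.1]
opening: 0.0199
finger_force: 30.0
```

```bash
python3 -c "
from h import *
rel()"
```

```text
t 8.2 lat/height(flange mm) [0.6 0.3] 30.4 F tool [ 0.1 -0.6  2.2] M tool [0.12 0.36 0.02] q6 -1.4 0.0199
```

arm_command(claw=[255, 255, 255, 255, 255, 255, 255], dp=[[0, 0, 2], [0, 0, 4], [0, 0, 6], [0, 0, 8], [0, 0, 10], [0, 0, 10], [0, 0, 10]], twist=[[0, 0, 0], [0, 0, 0], [0, 0, 0], [0, 0, 0], [0, 0, 0], [0, 0, 0], [0, 0, 0]])

```text
t: 8.9
tcp_pos: [0.5821, 0.1913, 0.1362]
tool_rot: [[-0.907, 0.057, 0.417], [0.094, 0.993, 0.069], [-0.41, 0.102, -0.906]]
wrist_force: [0.8, 0.1, -3.1]
opening: 0.0197
finger_force: 30.0
```

```bash
python3 -c "
from h import *
rel()"
```

```text
t 8.9 lat/height(flange mm) [0.6 0.2] 20.4 F tool [ 0.5 -0.2  3.2] M tool [ 0.21  0.37 -0.  ] q6 -1.4 0.0197
```

arm_command(claw=[255, 255, 255, 255, 255], dp=[[0, 0, 1], [0, 0, 2], [0, 0, 3], [0, 0, 3], [0, 0, 3]], twist=[[0, 0, 0], [0, 0, 0], [0, 0, 0], [0, 0, 0], [0, 0, 0]])

```text
t: 9.4
tcp_pos: [0.5833, 0.1915, 0.1335]
tool_rot: [[-0.907, 0.057, 0.417], [0.094, 0.993, 0.069], [-0.41, 0.102, -0.906]]
wrist_force: [0.0, -0.3, -2.4]
opening: 0.0198
finger_force: 30.0
```

```bash
python3 -c "
from h import *
rel()"
```

```text
t 9.4 lat/height(flange mm) [0.5 0.3] 17.5 F tool [ 0.9 -0.5  2.2] M tool [0.1  0.27 0.03] q6 -1.4 0.0198
```

arm_command(claw=[255, 255, 255, 255, 255], dp=[[0, 0, 0.7], [0, 0, 1.4], [0, 0, 2], [0, 0, 2], [0, 0, 2]], twist=[[0, 0, 0], [0, 0, 0], [0, 0, 0], [0, 0, 0], [0, 0, 0]])

```text
t: 9.9
tcp_pos: [0.5844, 0.1914, 0.1318]
tool_rot: [[-0.907, 0.058, 0.417], [0.095, 0.993, 0.068], [-0.411, 0.101, -0.906]]
wrist_force: [0.6, -2.0, -1.0]
opening: 0.0197
finger_force: 30.0
```

```bash
python3 -c "
from h import *
rel()"
```

```text
t 9.9 lat/height(flange mm) [0.2 0.1] 15.4 F tool [-0.3 -2.   1. ] M tool [0.54 0.1  0.08] q6 -1.4 0.0197
```

arm_command(claw=[255, 255, 255, 255], dp=[[0, 0, 0.7], [0, 0, 1.4], [0, 0, 1.4], [0, 0, 1.4]], twist=[[0, 0, 0], [0, 0, 0], [0, 0, 0], [0, 0, 0]])

```text
t: 10.3
tcp_pos: [0.5849, 0.1916, 0.1306]
tool_rot: [[-0.907, 0.058, 0.417], [0.094, 0.993, 0.068], [-0.41, 0.101, -0.906]]
wrist_force: [-0.4, -4.5, 0.5]
opening: 0.0195
finger_force: 30.0
```

```bash
python3 -c "
from h import *
rel()"
```

```text
t 10.3 lat/height(flange mm) [0.3 0.1] 14.1 F tool [-0.3 -4.5 -1. ] M tool [0.85 0.13 0.04] q6 -1.4 0.0195
```

arm_command(claw=[255, 255, 255, 255], dp=[[0, -0.8, 0], [0, -0.8, 0], [0, -0.8, 0.5], [0, -0.8, 0.5]], twist=[[0, 0, 0], [0, 0, 0.06], [0, 0, 0.12], [0, 0, 0.12]])

```text
t: 10.7
tcp_pos: [0.5848, 0.1913, 0.1298]
tool_rot: [[-0.894, 0.166, 0.417], [0.213, 0.975, 0.069], [-0.395, 0.151, -0.906]]
wrist_force: [1.4, -0.7, -1.4]
opening: 0.0199
finger_force: 30.0
```

```bash
python3 -c "
from h import *
rel()"
```

```text
t 10.7 lat/height(flange mm) [ 0.7 -0.2] 13.4 F tool [-0.9 -0.7  1.8] M tool [0.18 0.02 0.03] q6 -1.29 0.0199
```

arm_command(claw=[255, 255, 255, 255, 255], dp=[[0, 0, 0.7], [0, 0, 1.4], [0, 0, 2], [0, 0, 2], [0, 0, 2]], twist=[[0, 0, 0], [0, 0, 0], [0, 0, 0], [0, 0, 0], [0, 0, 0]])

```text
t: 11.2
tcp_pos: [0.5857, 0.1912, 0.1281]
tool_rot: [[-0.894, 0.165, 0.417], [0.212, 0.975, 0.069], [-0.395, 0.15, -0.906]]
wrist_force: [1.6, 0.5, -2.2]
opening: 0.0197
finger_force: 30.0
```

```bash
python3 - <<'E'
from h import *
rel()
a,_=read_camera("side"); P=camera_params("side"); x=np.linalg.inv(P["world_from_camera"])@np.append(F,1); x=P["camera_matrix"]@x[:3]; u,v=(x[:2]/x[2]).astype(int)
b,_=read_camera("wrist")
c1=cv2.resize(a[v-50:v+30,u-50:u+50],(480,384),interpolation=2)
cv2.imwrite("pics/s2.png",np.hstack([c1,cv2.resize(b[130:290,190:322],(316,384),interpolation=2)]))
E
```

```text
t 11.2 lat/height(flange mm) [ 0.5 -0.5] 11.5 F tool [-0.4  0.4  2.7] M tool [0.04 0.14 0.03] q6 -1.29 0.0197
```

View pics/s2.png

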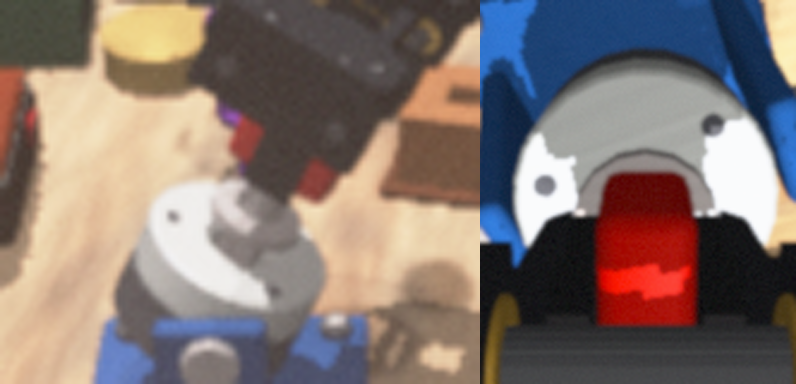

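The flange is now close above the face (about 255,225), the grip has not slipped and there is no axial force. The drive has entered the socket, so I'll keep going down gently.

arm_command(claw=[255, 255, 255, 255, 255, 255, 255, 255], dp=[[0, 0, 1], [0, 0, 2], [0, 0, 3], [0, 0, 4], [0, 0, 5], [0, 0, 6], [0, 0, 6], [0, 0, 6]], twist=[[0, 0, 0], [0, 0, 0], [0, 0, 0], [0, 0, 0], [0, 0, 0], [0, 0, 0], [0, 0, 0], [0, 0, 0]])

```text
t: 12.1
tcp_pos: [0.5882, 0.1916, 0.1226]
tool_rot: [[-0.894, 0.166, 0.417], [0.213, 0.975, 0.069], [-0.395, 0.15, -0.906]]
wrist_force: [1.3, 1.3, -4.1]
opening: 0.0201
finger_force: 30.0
```

```bash
python3 -c "
from h import *
rel()"
```

```text
t 12.1 lat/height(flange mm) [ 0.5 -0.6] 5.5 F tool [0.8 0.9 4.4] M tool [-0.01  0.12  0.02] q6 -1.29 0.0201
```

arm_command(claw=[255, 255, 255, 255, 255, 255, 255, 255], dp=[[0, 0, 1], [0, 0, 2], [0, 0, 3], [0, 0, 4], [0, 0, 4.5], [0, 0, 5], [0, 0, 5], [0, 0, 5]], twist=[[0, 0, 0], [0, 0, 0], [0, 0, 0], [0, 0, 0], [0, 0, 0], [0, 0, 0], [0, 0, 0], [0, 0, 0]])

```text
t: 12.9
tcp_pos: [0.5903, 0.1919, 0.1181]
tool_rot: [[-0.894, 0.166, 0.417], [0.213, 0.975, 0.069], [-0.395, 0.15, -0.906]]
wrist_force: [2.0, 0.4, -2.9]
opening: 0.0201
finger_force: 30.0
```

```bash
python3 -c "
from h import *
rel()"
```

```text
t 12.9 lat/height(flange mm) [ 0.5 -0.6] 0.5 F tool [-0.5  0.3  3.5] M tool [0.06 0.12 0.03] q6 -1.29 0.0201
```

arm_command(claw=[255, 255, 255, 255, 255], dp=[[0, 0, 0.5], [0, 0, 1], [0, 0, 1.5], [0, 0, 1.5], [0, 0, 1.5]], twist=[[0, 0, 0], [0, 0, 0], [0, 0, 0], [0, 0, 0], [0, 0, 0]])

```text
t: 13.4
tcp_pos: [0.5909, 0.192, 0.117]
tool_rot: [[-0.894, 0.166, 0.417], [0.213, 0.975, 0.069], [-0.395, 0.15, -0.906]]
wrist_force: [-3.2, -1.3, 3.7]
opening: 0.0196
finger_force: 30.0
```

```bash
python3 -c "
from h import *
rel()"
```

```text
t 13.4 lat/height(flange mm) [ 0.4 -0.5] -0.7 F tool [ 1.1 -1.2 -4.8] M tool [ 0.29  0.35 -0.05] q6 -1.29 0.0196
```

arm_command(claw=[255, 255, 255, 0, 0, 0, 0, 0, 0, 0], dp=[[0, 0, 0.5], [0, 0, 0.5], [0, 0, 0.5], [0, 0, 0.5], [0, 0, 0.5], [0, 0, 0.5], [0, 0, 0.5], [0, 0, 0.5], [0, 0, 0.5], [0, 0, 0.5]], twist=[[0, 0, 0], [0, 0, 0], [0, 0, 0], [0, 0, 0], [0, 0, 0], [0, 0, 0], [0, 0, 0], [0, 0, 0], [0, 0, 0], [0, 0, 0]])

```text
t: 14.4
tcp_pos: [0.5912, 0.192, 0.1163]
tool_rot: [[-0.894, 0.166, 0.417], [0.213, 0.975, 0.069], [-0.395, 0.15, -0.906]]
wrist_force: [1.1, -0.2, 0.2]
opening: 0.0737
finger_force: 0.0
```

arm_command(claw=[0, 0, 0, 0, 0, 0, 0, 0], dp=[[0, 0, 0], [0, 0, -10], [0, 0, -30], [0, 0, -60], [0, 0, -90], [0, 0, -120], [0, 0, -120], [0, 0, -120]], twist=[[0, 0, 0], [0, 0, 0], [0, 0, 0], [0, 0, 0], [0, 0, 0], [0, 0, 0], [0, 0, 0], [0, 0, 0]])

```text
t: 15.2
tcp_pos: [0.5413, 0.1838, 0.2262]
tool_rot: [[-0.893, 0.165, 0.419], [0.213, 0.975, 0.069], [-0.397, 0.151, -0.905]]
wrist_force: [-0.2, 0.3, -0.0]
opening: 0.0882
finger_force: 0.0
```

```bash
python3 - <<'E'
from h import *
rel()
a,p=cloud("side"); P=camera_params("side"); x=np.linalg.inv(P["world_from_camera"])@np.append(F,1); x=P["camera_matrix"]@x[:3]; u,v=(x[:2]/x[2]).astype(int)
b,q=cloud("wrist")
c1=cv2.resize(a[v-50:v+30,u-50:u+50],(480,384),interpolation=2)
cv2.imwrite("pics/s3.png",np.hstack([c1,cv2.resize(b[80:290,170:342],(316,384),interpolation=2)]))
for i,c in((a,p),(b,q)):
    m=red(i)&(np.linalg.norm(c-(F+N*.05),axis=2)<.04); r=c[m]; print(len(r),"top height above face mm",np.percentile((r-F)@N*1000,[50,90,97]).round(1))
E
```

```text
t 15.2 lat/height(flange mm) [-0.4 -0.2] 119.4 F tool [0.2 0.3 0. ] M tool [0.08 0.18 0.01] q6 -1.28 0.0882
146 top height above face mm [56.5 57.9 58.5]
1043 top height above face mm [57.4 58.4 58.8]
```

View pics/s3.png

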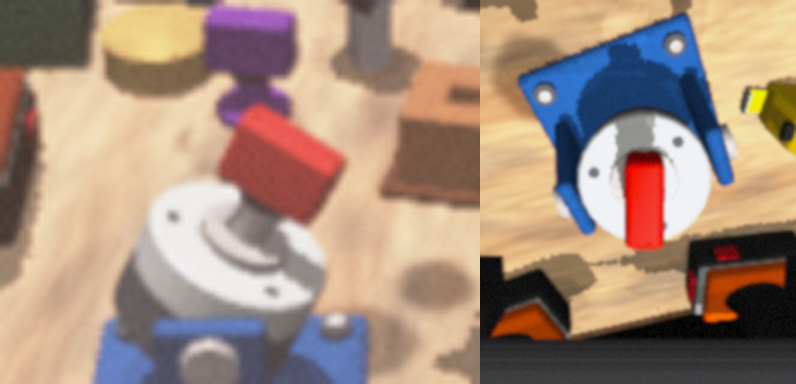

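The picture shows the flange lying flush on the face at about (245,240). The grip's top is 58 mm above the face, which is the fully home height, and the gripper is clear. I'll hand it in.

```bash
python3 -c "
from cell import ctrl
print(ctrl.finish_job())"
```

```text
the job is handed in; nothing more can be done
None
```

The red wing key is fully home in the clamp's screw, flange flush on the face and released, and the job was handed in at about 15 s with no sign of anything else being touched.

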